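Find the stencil clamp's properly set gap with a spacer blade

ROBOT

A 6-joint arm with a two-finger parallel gripper is mounted at the origin on the work surface. World frame = base frame: x ahead of the robot, y to its left, z up, the work surface at z = 0. Lengths are in m, angles in degrees, forces in N, time in s.
With the tool pointing down it reaches from about 0.35 to 0.875 m from the base axis. Payload 4.2 kg.
Tool frame: the origin (TCP) lies on the centre line of the jaws, within the pads' length; the fingertips stand 19 mm ahead of it and the grasp point (between the pads) is the TCP; x points along the fingers, y is the direction in which the jaws open and shut, and the axes are right-handed (so a half turn about x gives the same grasp; the last joint's range is limited). The gripper opens to 87 mm and grips with 3 to 60 N. Pads are 19 mm wide; open, the fingers measure 117 mm over their backs; the gripper's body (75 mm by 190 mm) begins 51 mm behind the grasp point.
Start: joints at [79.274, 22.042, 0.453, 0, -68.411, -14.817], TCP at [0.269, 0.564, 0.242] pointing down, gripper open.
Joint ranges: [-179.83, 179.83], [-69.29, 118.12], [-61.27, 80.66], [-181.25, 117.63], [-171.15, -9.14], [-177.46, 177.46]. Speed limits (degrees/s): [159.86, 159.86, 180, 180, 180, 180].

INTERFACE

Orientations are given as a 3x3 rotation matrix whose columns are the frame's x, y, z axes.
In Python, from station import r, viewer, job, spotter gives the robot as it stands.
- The arm moves only by the tool play_rows, never from a script. Its argument "commands" is a list of rows, each an object of numbers: "fingers": the gripper command: -1 is fully open, 1 is shut, values between are in proportion; "tx", "ty", "tz": the shift along the tool's x, y, z normalised to -1 to 1, where 1 is 750 mm; "ax", "ay", "az": the turn, a rotation vector about the tool's x, y, z normalised to -1 to 1, where 1 is pi rad. In form: [{"fingers": .., "tx": .., "ty": .., "tz": .., "ax": .., "ay": .., "az": ..}, ...]. A call has 1 to 5 rows; each row is the pose to reach, as a shift and turn from the pose commanded when the call began, along the tool's axes at that moment, turning the shorter way round; what a row does not reach only later rows make up. A row lasts 1/12 s, in which the tool goes at most 41.7 mm and 7.16 degrees, less where a joint would pass 70% of its speed; a pose out of reach is approached as far as the arm can. A call with a number of a shift or a turn outside -1 to 1 is refused whole. A call with a gripper value outside its range is refused whole. The fingers move at their own pace and stop on an object; the grip force is fixed at half the most. Time passes only in rows, so rows that repeat a pose let the fingers close. It gives the time, the measured TCP pose, the force and the opening at its end, in the units of the state.
- r.sense(): the state, without advancing time (a new reading comes with each control period).
- viewer.capture(name): name is "scene" or "top"; returns a dict with "image" (480x640x3 uint8, red, green, blue), "fx", "fy", "cx", "cy" (pixels), "dist" ([k1, k2, p1, p2, k3] as OpenCV has them; the pictures are not rectified), "R" (3x3) and "t" (3): a world point X has camera coordinates R X + t. Camera axes: x right, y down, z forward; pixel columns grow to the right and rows downward; lengths in m; the calibration is good to about 2 mm. A picture is of the moment at which its call begins. There is no depth.
- job.finish_job(): hands the job in, once; it reports no verdict.
Trained networks look in a picture, given as the dict that the camera call returned (one of the last four; its "shot" number tells which), for a name from the list of things; names that differ only in an ending like _2 or _b are one class to them, and where a whole thing is asked for, a point or a joint stands for the part that bears it (a point fixed in the world has none). Each returns a list of dicts, best first, with "score" (0 to 1); they miss things now and then, are a little off and sometimes report something else, mostly with a low value. They report only what shows in the picture. A call takes as long as a camera call. They do not tell look-alikes from the thing itself.
- spotter.find_in(name, picture): "uv" ([column, row] in pixels, amid what is visible of it).
- spotter.silhouettes(name, picture): "region" (480x640 bool, what is visible of it) and "uv" ([column, row] in pixels, amid what is visible of it).
The state is a dict: "time_s": time; "joints": joint angles; "joint_velocities": joint speeds; "effort": joint torques, N m; "tcp_pos": TCP position; "ee_rot": TCP orientation; "wrist_force": force on the tool from outside, world axes, zero at the start; "moment": the same for the moment, N m; "gripper_width": opening from 0.0 (shut) to 1.0 (fully open).
Only numpy, scipy, OpenCV 4.12 (cv2) and the standard library are available. Lean on these libraries where they do the work, as an engineer would, in place of code of your own. Each camera call takes 0.05 s, during which the arm holds its last target. There are 200 camera calls.

TASK

Using the yellow-handled spacer blade, check the three gaps at the front of the blue stencil clamp in turn: the one-dot gap, then the two-dot, then the three-dot. One is set too tight and stops the blade part-way, one is slack and lets it slide home freely, and one takes it all the way home with a light drag: leave the blade fully home in the gap that drags and let go of it. Feel your way gently, back off at once where the blade is stopped short, and leave everything else on the table where it is.

Things in the scene. Friction and masses are not known exactly. Their poses are not given: they have to be found in the camera images.
- blade_grip (a point): Loose spacer blade, 100 g: a flat steel tongue 6 mm thick, 24 mm wide, with an upright yellow handle on its rear end, 36 mm long (along the blade), 24 mm wide, top 46 mm above the blade's underside. Lies tongue-down on the table. This point: middle of the handle, 23 mm above the underside; x along the tongue to its tip, z up. Grip it across the 24 mm width.
- blade_tip (a point): Middle of the front lower edge of the yellow blade's tongue: 83 mm ahead of blade_grip along x and 23 mm below it; same axes. The tongue sticks out 65 mm from the handle.
- blade: The same yellow-handled blade as a whole; origin 23 mm below blade_grip, on its underside; same axes.
- clamp: Fixed stencil clamp, aluminium with a blue top, 152 mm wide, 70 deep, 36 tall (two black screw heads to 46 mm); a wooden stencil frame, 260 mm wide, 22 tall, reaches to 310 mm behind its front. In the front, facing the robot, are three look-alike gaps under one, two and three white dots. Origin: on the table under the middle of the front; x into the gaps, y to the one-dot gap, z up.
- gap1 (a point): Middle of the one-dot gap's mouth, at its floor (8 mm above the table), on the front face; x into the gap. All gaps: 28 mm wide, 12 mm high, 55 mm deep to an end buffer of rubber (yields 1 mm per 3 N); the first 12 mm flare out to 38 mm wide, 3 mm lower and 4 mm higher at the mouth. With the blade home its tip is 55 mm inside and the handle 10 mm in front of the clamp. Over 25 N on the clamp is forcing.
- gap2 (a point): The same point of the two-dot gap, 45 mm from gap1 along the clamp's -y. Which gap is tight, slack or right changes every time and cannot be seen: a dark dust lip (no resistance) hides the inside. In the right one a sprung shoe presses the tongue sideways against the gap's -y wall with 6 to 9 N; its ramp is met about 22 to 33 mm inside.
- gap3 (a point): The same point of the three-dot gap, 45 mm from gap2 along the clamp's -y. In the right gap the shoe is felt as a push of some 2 to 10 N back along the blade while moving in (less at a standstill), with 4 to 9 N sideways towards the clamp's -y while the blade is held in mid-gap; in the slack gap all this stays under 1.5 N if the blade touches neither floor nor sides.
- stop (a joint): Hidden sprung stop in the tight gap (whichever that is): how far it is pushed in, m; 0 untouched. It meets the blade's tip 18 mm inside and yields 1 mm per 1.8 N; pushed in by more than 9 mm (18 N) it counts as forced.
- red_blade: Bystander: look-alike blade with a red handle and a thick 14 mm tongue; not for this job; may lie on either side. Origin: under the middle of its handle; x along its tongue.
- jar: Bystander: glass jar of orange stock with a clear cap, 100 mm across, 130 mm tall; origin under its centre.
- tape: Bystander: white roll of tape lying flat, 90 mm across, 48 mm tall; origin under its centre.
- brush: Bystander: stencil brush lying flat, about 225 mm long; origin near its middle on the underside.
- paint_can: Bystander: paint can with a blue label, 80 mm across, 100 mm tall; origin under its centre.
- squeegee: Bystander: wooden printing squeegee with rubber lip, 160 mm long, 35 mm tall; origin under the wood.
- paint_pot: Bystander: small red paint pot, 56 mm across, 50 mm tall; origin under its centre.
Things that resemble listed ones, but are neither listed nor needed, are in the scene too. What is shaped like the blade but orange or turquoise is not meant.

How it is judged (in metres and radians):
On the way, in this order (a step that is already met when the one before it is completed fails the run):
1. the yellow blade is lifted clear of the table, by at least 6 mm (height (world z) of blade_grip above 0.029 m), for 0.1 s.
2. the blade's tip has been slid at least 12 mm into the one-dot gap (x of blade_tip in the frame of gap1 between 0.012 and 0.07 m and y of blade_tip in the frame of gap1 between -0.012 and 0.012 m and z of blade_tip in the frame of gap1 between -0.006 and 0.01 m), for 0.1 s.
3. the blade's tip has been slid at least 12 mm into the two-dot gap (x of blade_tip in the frame of gap2 between 0.012 and 0.07 m and y of blade_tip in the frame of gap2 between -0.012 and 0.012 m and z of blade_tip in the frame of gap2 between -0.006 and 0.01 m), for 0.1 s.
4. the blade's tip has been slid at least 12 mm into the three-dot gap (x of blade_tip in the frame of gap3 between 0.012 and 0.07 m and y of blade_tip in the frame of gap3 between -0.012 and 0.012 m and z of blade_tip in the frame of gap3 between -0.006 and 0.01 m), for 0.1 s.
At the end, for the whole second after the job is handed in: the yellow blade, let go of, stands upright (within 0.1 rad) and home (tip at least 50 of 55 mm inside) in the gap whose sprung shoe grips it: pressed on the clamp with more than 4 N (in the slack gap only its weight, about 1 N, rests there) (((x of blade_tip in the frame of gap1 between 0.05 and 0.07 m and y of blade_tip in the frame of gap1 between -0.006 and 0.006 m and z of blade_tip in the frame of gap1 between -0.006 and 0.01 m) or (x of blade_tip in the frame of gap2 between 0.05 and 0.07 m and y of blade_tip in the frame of gap2 between -0.006 and 0.006 m and z of blade_tip in the frame of gap2 between -0.006 and 0.01 m) or (x of blade_tip in the frame of gap3 between 0.05 and 0.07 m and y of blade_tip in the frame of gap3 between -0.006 and 0.006 m and z of blade_tip in the frame of gap3 between -0.006 and 0.01 m)) and contact force between blade and clamp above 4 N and angle between blade_grip's own z axis and vertical below 0.1 rad); the robot touches nothing.
It fails at once if the sprung stop in the tight gap pushed in by more than 9 mm (18 N) (value of joint stop above 0.009 m).
It fails at once if the blade pressed against the clamp with more than 25 N (contact force between blade and clamp above 25 N).
It fails at once if a bystander moved by more than 30 mm (distance of any of red_blade, jar, tape, brush, paint_can, squeegee, paint_pot from where it was at the start of the episode above 0.03 m).
It also fails if it takes over 61 s, if anything falls off the work surface, if the arm or the gripper's body presses on something with over 40 N, if the wrist force passes 120 N, or if a joint passes its speed limit or range.

## Working session

There is one attempt and no reset: what is moved stays moved. The work goes in short steps, Python scripts to look and compute and a tool call to move; the robot and the scene stay as the last step left them, time stands still between calls to the robot, and variables do not carry over. Pictures are saved under pics/ and viewed, about 8 in all and at most 12, crops included, and the job is handed in when it is done.

Besides the shell and the picture viewer there is one more tool, called after "Call:" as name(argument=value, ...), one argument or row to a line, values as JSON. play_rows: Moves the arm, as the interface text tells. Its arguments: {"type":"object","properties":{"commands":{"type":"array"}},"required":["commands"]}

```bash
ls; mkdir -p pics
python3 - <<'E'
from station import r, viewer, job, spotter
import cv2, numpy as np, pickle
s=r.sense(); print({k:np.round(v,3).tolist() for k,v in s.items()})
for n in ("scene","top"):
    p=viewer.capture(n); cv2.imwrite(f"pics/{n}0.png",p["image"][:,:,::-1]); pickle.dump(p,open(f"pics/{n}0.pkl","wb"))
    print(n,p["fx"],p["fy"],p["cx"],p["cy"],p["dist"],np.round(p["R"],4).tolist(),np.round(p["t"],4).tolist())
    for k in ("blade","clamp","red_blade"):
        print(k,[(np.round(d["uv"]).tolist(),round(d["score"],2)) for d in spotter.find_in(k,p)])
E
```

```text
pics
{'time_s': 0.0, 'joints': [79.274, 22.091, 0.379, -0.028, -68.41, -14.817], 'joint_velocities': [0.032, 0.018, 0.039, -0.035, 0.048, -0.114], 'effort': [0.0, -39.066, 18.74, 4.22, 0.011, -0.0], 'tcp_pos': [0.269, 0.563, 0.24], 'ee_rot': [[-0.001, -0.431, -0.902], [-0.002, -0.902, 0.431], [-1.0, 0.002, -0.0]], 'wrist_force': [0.119, -0.997, -0.172], 'moment': [0.069, 0.007, 0.059], 'gripper_width': 0.995}
scene 513.4426711239613 513.4426711239613 313.9108475212652 234.15726475181225 [-0.02307808  0.          0.          0.          0.        ] [[0.0366, 0.9993, 0.002], [0.8499, -0.0301, -0.526], [-0.5256, 0.0209, -0.8505]] [-0.0425, -0.3873, 1.4971]
blade [([221.0, 303.0], 0.94), ([260.0, 209.0], 0.93), ([158.0, 183.0], 0.91), ([218.0, 194.0], 0.83)]
clamp [([346.0, 371.0], 0.7)]
red_blade [([429.0, 234.0], 0.77), ([484.0, 299.0], 0.23)]
top 492.61458755206564 492.61458755206564 315.0909184955935 237.1883608748735 [0.0238133 0.        0.        0.        0.       ] [[0.0004, -0.9999, -0.0155], [-0.9946, 0.0012, -0.1039], [0.1039, 0.0154, -0.9945]] [0.0296, 0.5016, 1.1829]
blade [([417.0, 307.0], 0.86), ([401.0, 184.0], 0.86), ([432.0, 254.0], 0.73), ([297.0, 129.0], 0.72), ([480.0, 319.0], 0.65), ([367.0, 284.0], 0.59)]
clamp [([296.0, 128.0], 0.98)]
red_blade [([204.0, 246.0], 0.61)]
```

View pics/top0.png

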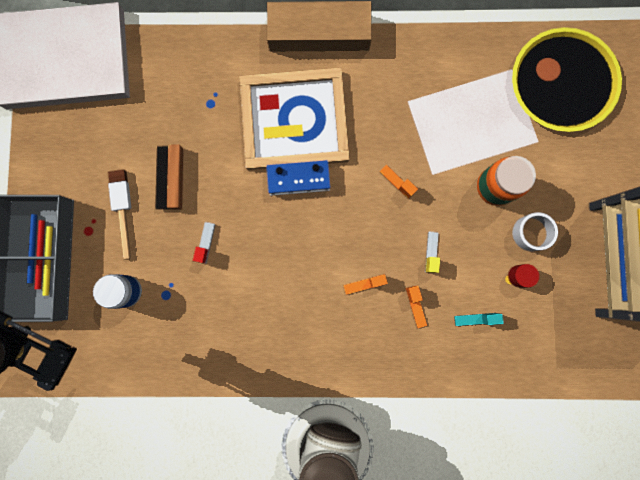

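View pics/scene0.png

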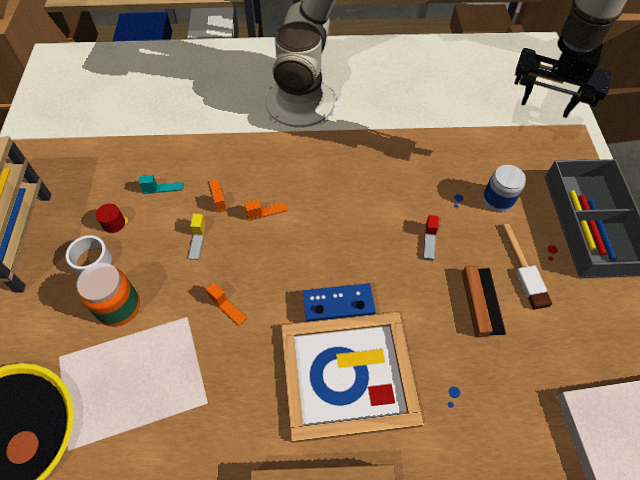

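Run:
```python
import cv2, numpy as np, pickle
T=pickle.load(open("pics/top0.pkl","rb"))["image"][:,:,::-1]; S=pickle.load(open("pics/scene0.pkl","rb"))["image"][:,:,::-1]
def c(I,u,v,w,h,k): return cv2.resize(I[v:v+h,u:u+w],None,fx=k,fy=k,interpolation=cv2.INTER_NEAREST)
a=c(T,250,145,100,60,4);b=c(S,290,270,100,60,4)
d=c(T,390,215,100,60,4);e=c(S,150,200,100,60,4)
cv2.imwrite("pics/crop1.png",np.vstack([np.hstack([a,b]),np.hstack([d,e])]))
```

```text
(no output)
```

View pics/crop1.png

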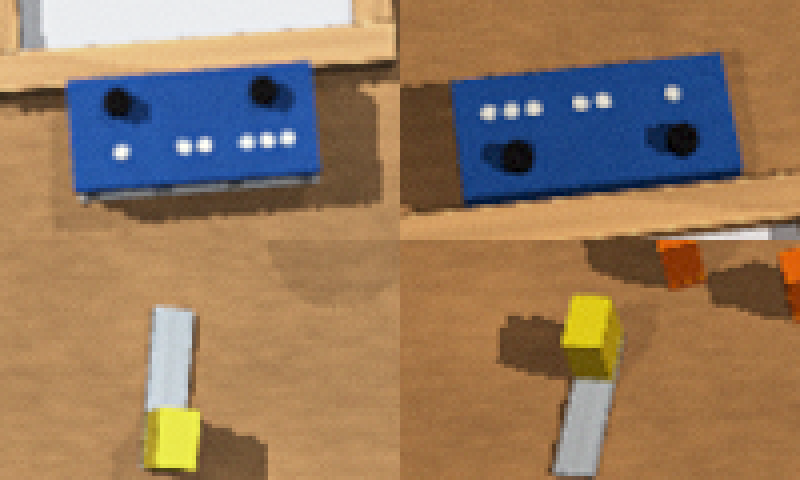

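```bash
cat > h.py <<'E'
import cv2, numpy as np, pickle
from scipy.optimize import minimize
from station import r, viewer, job, spotter
def proj(p,X):
    X=np.asarray(X,float).reshape(-1,3)
    K=np.array([[p["fx"],0,p["cx"]],[0,p["fy"],p["cy"]],[0,0,1.]])
    return cv2.projectPoints(X,cv2.Rodrigues(np.array(p["R"],float))[0],np.array(p["t"],float),K,np.array(p["dist"],float))[0][:,0]
def ray(p,uv,z):
    K=np.array([[p["fx"],0,p["cx"]],[0,p["fy"],p["cy"]],[0,0,1.]])
    n=cv2.undistortPoints(np.array(uv,float).reshape(-1,1,2),K,np.array(p["dist"],float))[:,0]
    R=np.array(p["R"]);c=-R.T@np.array(p["t"]);d=np.c_[n,np.ones(len(n))]@R
    return c+d*((z-c[2])/d[:,2])[:,None]
def box(x0,x1,y0,y1,z0,z1): return np.array([[a,b,c] for a in(x0,x1) for b in(y0,y1) for c in(z0,z1)])
def place(B,q):
    c,s=np.cos(q[2]),np.sin(q[2]); return B@np.array([[c,s,0],[-s,c,0],[0,0,1]])+[q[0],q[1],q[3] if len(q)>3 else 0]
def hullmask(p,X,k=4):
    uv=cv2.convexHull(((proj(p,X)+.5)*k).astype(np.float32))
    m=np.zeros((480*k,640*k),np.float32); cv2.fillConvexPoly(m,np.round(uv*16).astype(np.int32),1,shift=4)
    return cv2.resize(m,(640,480),interpolation=cv2.INTER_AREA)
def mask(p,kind,roi):
    I=cv2.cvtColor(p["image"],cv2.COLOR_RGB2HSV).astype(int);H,S,V=I[...,0],I[...,1],I[...,2]
    m={"yellow":(H>24)&(H<36)&(S>150)&(V>70),"blue":(H>100)&(H<125)&(S>120),"grey":(S<60)&(V>120)}[kind]
    o=np.zeros_like(m);u,v,w,h=roi;o[v:v+h,u:u+w]=m[v:v+h,u:u+w]
    return o
def fit(terms,q0,step):
    # terms: (pic, mask, box function of q)
    def f(q):
        return sum(np.abs(hullmask(p,place(b(q) if callable(b) else b,q[:3]))-m).sum() for p,m,b in terms)
    s=np.vstack([q0]+[np.array(q0)+np.eye(len(q0))[i]*step[i] for i in range(len(q0))])
    o=minimize(f,q0,method="Nelder-Mead",options=dict(initial_simplex=s,xatol=1e-5,fatol=.05,maxiter=300))
    return o.x,o.fun
def filled(m):
    c=max(cv2.findContours(m.astype(np.uint8),cv2.RETR_EXTERNAL,cv2.CHAIN_APPROX_NONE)[0],key=cv2.contourArea)
    o=np.zeros(m.shape,np.uint8);cv2.drawContours(o,[cv2.convexHull(c)],-1,1,-1);return o.astype(np.float32)
HAND=box(-.018,.018,-.012,.012,.0,.046)
CL=lambda q:box(0,.07,-.076,.076,.036-q[3],.036)
E
python3 - <<'E'
from h import *
T=pickle.load(open("pics/top0.pkl","rb"));S=pickle.load(open("pics/scene0.pkl","rb"))
yt=filled(mask(T,"yellow",(415,240,35,40)));ys=filled(mask(S,"yellow",(180,205,35,40)))
bt=filled(mask(T,"blue",(255,150,90,50)));bs=filled(mask(S,"blue",(290,275,100,50)))
print(yt.sum(),ys.sum(),bt.sum(),bs.sum())
g=ray(T,[[433,264]],.046)[0]
for n,t in (("top",[(T,yt,HAND)]),("scene",[(S,ys,HAND)]),("both",[(T,yt,HAND),(S,ys,HAND)])):
    q,e=fit(t,[g[0],g[1],0],[.01,.01,.1]);print("blade",n,np.round(q[:2],4),np.degrees(q[2]).round(2),e)
# tongue axis from grey pixels on z=.006
for p,roi in((T,(420,222,30,27)),(S,(180,232,30,30))):
    m=filled(mask(p,"grey",roi));v,u=np.nonzero(m);X=ray(p,np.c_[u,v],.006)
    w=cv2.minAreaRect((X[:,:2]*1000).astype(np.float32));print("tongue",len(u),w)
g=ray(T,[[298,190]],.036)[0]
for n,t in (("top",[(T,bt,CL)]),("scene",[(S,bs,CL)]),("both",[(T,bt,CL),(S,bs,CL)])):
    q,e=fit(t,[g[0],g[1],0.05,.01],[.01,.01,.1,.005]);print("clamp",n,np.round(q[:2],4),np.degrees(q[2]).round(2),q[3],e)
E
```

```text
207.0 140.0 1766.0 2216.0
blade top [ 0.4347 -0.2563] -1.45 18.125
blade scene [ 0.4184 -0.26  ] 12.37 142.75
blade both [ 0.434  -0.2562] 4.3 178.75
tongue 195 ((497.5062255859375, -261.86273193359375), (27.168180465698242, 42.75797653198242), 88.66922760009766)
tongue 278 ((484.6390380859375, -260.03179931640625), (28.262521743774414, 65.156494140625), 84.60391998291016)
clamp top [0.6178 0.0693] 4.61 0.008871398809350034 51.6875
clamp scene [0.6165 0.0688] 4.61 0.012278205846455004 56.625
clamp both [0.6173 0.0691] 4.6 0.010007314521058339 121.9375
```

Run:
```python
from h import *
T=pickle.load(open("pics/top0.pkl","rb"));S=pickle.load(open("pics/scene0.pkl","rb"))
TG=box(-.018,.083,-.012,.012,0,.006)
def msk(p,roi,kind):
    I=cv2.cvtColor(p["image"],cv2.COLOR_RGB2HSV).astype(int);H,Sa,V=I[...,0],I[...,1],I[...,2]
    y=(H>22)&(H<38)&(Sa>165); g=(Sa<75)&(V>100)
    m=y if kind=="y" else g|y
    o=np.zeros(m.shape,np.uint8);u,v,w,h=roi;o[v:v+h,u:u+w]=m[v:v+h,u:u+w]
    n,l,st,_=cv2.connectedComponentsWithStats(o);i=1+st[1:,4].argmax();print(kind,st[i]);return (l==i).astype(np.float32)
rT=(412,222,45,60);rS=(175,205,45,65)
yt,ys=msk(T,rT,"y"),msk(S,rS,"y");at,as_=msk(T,rT,"a"),msk(S,rS,"a")
def hm(p,q,full):
    a=hullmask(p,place(HAND,q)); return np.maximum(a,hullmask(p,place(TG,q))) if full else a
for n,t in (("top",[(T,yt,0),(T,at,1)]),("scene",[(S,ys,0),(S,as_,1)]),("both",[(T,yt,0),(T,at,1),(S,ys,0),(S,as_,1)])):
    f=lambda q:sum(np.abs(hm(p,q,k)-m).sum() for p,m,k in t)
    q0=np.array([.432,-.257,-.07]);s=np.vstack([q0,q0+[.008,0,0],q0+[0,.008,0],q0+[0,0,.08]])
    o=minimize(f,q0,method="Nelder-Mead",options=dict(initial_simplex=s,xatol=1e-5,fatol=.05));print(n,o.x[:2].round(4),np.degrees(o.x[2]).round(2),o.fun)
```

```text
y [426 257  14  16 194]
y [190 214  15  21 244]
a [425 231  15  42 472]
a [188 214  17  45 507]
top [ 0.4351 -0.2557] -5.47 84.1875
scene [ 0.4322 -0.2566] -4.93 119.75
both [ 0.4345 -0.2561] -5.07 216.1875
```

The yellow blade is at top-view (433,258), grip ≈ (0.434,−0.256), yaw −5°. It is the only yellow handle: the orange ones are at (417,307), (367,284) and (401,184), turquoise at (480,319), red at (205,245). The clamp front is ≈ (0.617,0.069), yaw 4.6°. I'm moving over to the blade now.

Call:
play_rows(
  commands=[
    {"fingers":-1,"tx":0,"ty":0.2132,"tz":-0.16,"ax":-0.1133,"ay":0,"az":0},
    {"fingers":-1,"tx":0,"ty":0.2132,"tz":-0.16,"ax":-0.1133,"ay":0,"az":0},
    {"fingers":-1,"tx":0,"ty":0.2132,"tz":-0.16,"ax":-0.1133,"ay":0,"az":0},
    {"fingers":-1,"tx":0,"ty":0.2132,"tz":-0.16,"ax":-0.1133,"ay":0,"az":0},
    {"fingers":-1,"tx":0,"ty":0.2132,"tz":-0.16,"ax":-0.1133,"ay":0,"az":0},
  ],
)

```text
time_s: 0.82
tcp_pos: [0.3087, 0.365, 0.2416]
ee_rot: [[-0.0, -0.09, -0.996], [-0.0, -0.996, 0.09], [-1.0, 0.0, 0.0]]
wrist_force: [-0.1, -0.6, 0.9]
gripper_width: 1.001
```

Call:
play_rows(
  commands=[
    {"fingers":-1,"tx":0,"ty":0.2556,"tz":-0.0761,"ax":0,"ay":0,"az":0},
    {"fingers":-1,"tx":0,"ty":0.2556,"tz":-0.0761,"ax":0,"ay":0,"az":0},
    {"fingers":-1,"tx":0,"ty":0.2556,"tz":-0.0761,"ax":0,"ay":0,"az":0},
    {"fingers":-1,"tx":0,"ty":0.2556,"tz":-0.0761,"ax":0,"ay":0,"az":0},
    {"fingers":-1,"tx":0,"ty":0.2556,"tz":-0.0761,"ax":0,"ay":0,"az":0},
  ],
)

```text
time_s: 1.23
tcp_pos: [0.348, 0.1692, 0.2419]
ee_rot: [[0.0, -0.09, -0.996], [0.001, -0.996, 0.09], [-1.0, -0.001, -0.0]]
wrist_force: [0.8, -0.7, 0.0]
gripper_width: 1.001
```

Call:
play_rows(
  commands=[
    {"fingers":-1,"tx":0,"ty":0.2556,"tz":-0.0761,"ax":0,"ay":0,"az":0},
    {"fingers":-1,"tx":0,"ty":0.2556,"tz":-0.0761,"ax":0,"ay":0,"az":0},
    {"fingers":-1,"tx":0,"ty":0.2556,"tz":-0.0761,"ax":0,"ay":0,"az":0},
    {"fingers":-1,"tx":0,"ty":0.2556,"tz":-0.0761,"ax":0,"ay":0,"az":0},
    {"fingers":-1,"tx":0,"ty":0.2556,"tz":-0.0761,"ax":0,"ay":0,"az":0},
  ],
)

```text
time_s: 1.65
tcp_pos: [0.3879, -0.0266, 0.2421]
ee_rot: [[0.001, -0.09, -0.996], [0.0, -0.996, 0.09], [-1.0, -0.0, -0.001]]
wrist_force: [0.5, 0.4, -0.6]
gripper_width: 0.995
```

Call:
play_rows(
  commands=[
    {"fingers":-1,"tx":0.1,"ty":0.2556,"tz":-0.0761,"ax":0,"ay":0,"az":0},
    {"fingers":-1,"tx":0.1,"ty":0.2556,"tz":-0.0761,"ax":0,"ay":0,"az":0},
    {"fingers":-1,"tx":0.1,"ty":0.2556,"tz":-0.0761,"ax":0,"ay":0,"az":0},
    {"fingers":-1,"tx":0.1,"ty":0.2556,"tz":-0.0761,"ax":0,"ay":0,"az":0},
    {"fingers":-1,"tx":0.1,"ty":0.2556,"tz":-0.0761,"ax":0,"ay":0,"az":0},
  ],
)

```text
time_s: 2.07
tcp_pos: [0.4268, -0.2176, 0.1681]
ee_rot: [[0.001, -0.09, -0.996], [-0.0, -0.996, 0.09], [-1.0, 0.0, -0.001]]
wrist_force: [1.5, 1.7, 0.5]
gripper_width: 1.001
```

Call:
play_rows(
  commands=[
    {"fingers":-1,"tx":0.1,"ty":0.046,"tz":-0.012,"ax":0,"ay":0,"az":0},
    {"fingers":-1,"tx":0.1,"ty":0.046,"tz":-0.012,"ax":0,"ay":0,"az":0},
    {"fingers":-1,"tx":0.1,"ty":0.046,"tz":-0.012,"ax":0,"ay":0,"az":0},
    {"fingers":-1,"tx":0.1,"ty":0.046,"tz":-0.012,"ax":0,"ay":0,"az":0},
    {"fingers":-1,"tx":0.1,"ty":0.046,"tz":-0.012,"ax":0,"ay":0,"az":0},
  ],
)

```text
time_s: 2.48
tcp_pos: [0.4334, -0.2507, 0.0945]
ee_rot: [[0.002, -0.089, -0.996], [-0.001, -0.996, 0.089], [-1.0, 0.001, -0.002]]
wrist_force: [0.3, -1.0, 0.9]
gripper_width: 0.998
```

Run:
```python
from h import *
p=viewer.capture("top");q=viewer.capture("scene");s=r.sense();print(s["tcp_pos"].round(4) if hasattr(s["tcp_pos"],"round") else s["tcp_pos"])
def c(p,X,w,h,k):
    u,v=proj(p,[X])[0].astype(int);I=p["image"][:,:,::-1].copy();u0,v0=max(u-w//2,0),max(v-h//2,0)
    J=cv2.resize(I[v0:v0+h,u0:u0+w],(w*k,h*k),interpolation=cv2.INTER_NEAREST)
    for Z in ([.434,-.256,.046],list(s["tcp_pos"])):
        a,b=proj(p,[Z])[0]; cv2.drawMarker(J,(int((a-u0+.5)*k),int((b-v0+.5)*k)),(255,0,255),0,12,1)
    return J
cv2.imwrite("pics/g1.png",np.hstack([c(p,[.434,-.256,.04],100,120,4),c(q,[.434,-.256,.04],100,120,4)]))
```

```text
[ 0.4342 -0.2502  0.0959]
```

View pics/g1.png

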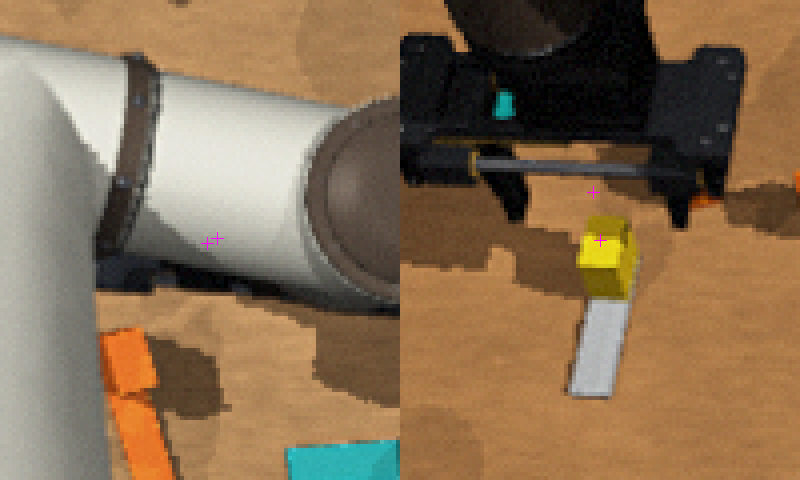

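Call:
play_rows(
  commands=[
    {"fingers":-1,"tx":0.05,"ty":0.008,"tz":0,"ax":0,"ay":0,"az":0},
    {"fingers":-1,"tx":0.075,"ty":0.008,"tz":0,"ax":0,"ay":0,"az":0},
    {"fingers":-1,"tx":0.087,"ty":0.008,"tz":0,"ax":0,"ay":0,"az":0},
    {"fingers":-1,"tx":0.087,"ty":0.008,"tz":0,"ax":0,"ay":0,"az":0},
    {"fingers":-1,"tx":0.087,"ty":0.008,"tz":0,"ax":0,"ay":0,"az":0},
  ],
)

```text
time_s: 3.0
tcp_pos: [0.4333, -0.2563, 0.0297]
ee_rot: [[0.003, -0.088, -0.996], [-0.001, -0.996, 0.088], [-1.0, 0.001, -0.003]]
wrist_force: [0.7, 0.4, 1.5]
gripper_width: 1.0
```

Call:
play_rows(
  commands=[
    {"fingers":1,"tx":0,"ty":0,"tz":0,"ax":0,"ay":0,"az":0},
    {"fingers":1,"tx":0,"ty":0,"tz":0,"ax":0,"ay":0,"az":0},
    {"fingers":1,"tx":0,"ty":0,"tz":0,"ax":0,"ay":0,"az":0},
    {"fingers":1,"tx":0,"ty":0,"tz":0,"ax":0,"ay":0,"az":0},
    {"fingers":1,"tx":0,"ty":0,"tz":0,"ax":0,"ay":0,"az":0},
  ],
)

```text
time_s: 3.42
tcp_pos: [0.4323, -0.2566, 0.0286]
ee_rot: [[0.001, -0.09, -0.996], [-0.0, -0.996, 0.09], [-1.0, 0.0, -0.001]]
wrist_force: [-0.3, -0.4, 0.7]
gripper_width: 0.704
```

Call:
play_rows(
  commands=[
    {"fingers":1,"tx":0,"ty":0,"tz":0,"ax":0,"ay":0,"az":0},
    {"fingers":1,"tx":0,"ty":0,"tz":0,"ax":0,"ay":0,"az":0},
    {"fingers":1,"tx":0,"ty":0,"tz":0,"ax":0,"ay":0,"az":0},
    {"fingers":1,"tx":0,"ty":0,"tz":0,"ax":0,"ay":0,"az":0},
    {"fingers":1,"tx":0,"ty":0,"tz":0,"ax":0,"ay":0,"az":0},
  ],
)

```text
time_s: 3.83
tcp_pos: [0.432, -0.2566, 0.0281]
ee_rot: [[-0.0, -0.09, -0.996], [0.0, -0.996, 0.09], [-1.0, -0.0, 0.0]]
wrist_force: [0.6, 0.3, 0.7]
gripper_width: 0.325
```

Call:
play_rows(
  commands=[
    {"fingers":1,"tx":0,"ty":0,"tz":0,"ax":0,"ay":0,"az":0},
    {"fingers":1,"tx":0,"ty":0,"tz":0,"ax":0,"ay":0,"az":0},
    {"fingers":1,"tx":0,"ty":0,"tz":0,"ax":0,"ay":0,"az":0},
    {"fingers":1,"tx":0,"ty":0,"tz":0,"ax":0,"ay":0,"az":0},
    {"fingers":1,"tx":0,"ty":0,"tz":0,"ax":0,"ay":0,"az":0},
  ],
)

```text
time_s: 4.25
tcp_pos: [0.432, -0.2565, 0.0281]
ee_rot: [[-0.0, -0.09, -0.996], [0.0, -0.996, 0.09], [-1.0, -0.0, 0.0]]
wrist_force: [-0.8, 0.0, -0.7]
gripper_width: 0.27
```

Call:
play_rows(
  commands=[
    {"fingers":1,"tx":-0.02,"ty":0,"tz":0,"ax":0,"ay":0,"az":0},
    {"fingers":1,"tx":-0.04,"ty":0,"tz":0,"ax":0,"ay":0,"az":0},
    {"fingers":1,"tx":-0.06,"ty":0,"tz":0,"ax":0,"ay":0,"az":0},
    {"fingers":1,"tx":-0.08,"ty":0,"tz":0,"ax":0,"ay":0,"az":0},
    {"fingers":1,"tx":-0.08,"ty":0,"tz":0,"ax":0,"ay":0,"az":0},
  ],
)

```text
time_s: 4.67
tcp_pos: [0.4339, -0.2571, 0.0908]
ee_rot: [[0.006, -0.089, -0.996], [-0.002, -0.996, 0.089], [-1.0, 0.001, -0.006]]
wrist_force: [0.8, -0.7, -0.8]
gripper_width: 0.275
```

Call:
play_rows(
  commands=[
    {"fingers":1,"tx":0,"ty":-0.244,"tz":-0.0221,"ax":0,"ay":0,"az":0},
    {"fingers":1,"tx":0,"ty":-0.244,"tz":-0.0221,"ax":0,"ay":0,"az":0},
    {"fingers":1,"tx":0,"ty":-0.244,"tz":-0.0221,"ax":0,"ay":0,"az":0},
    {"fingers":1,"tx":0,"ty":-0.244,"tz":-0.0221,"ax":0,"ay":0,"az":0},
    {"fingers":1,"tx":0,"ty":-0.244,"tz":-0.0221,"ax":0,"ay":0,"az":0},
  ],
)

```text
time_s: 5.08
tcp_pos: [0.4655, -0.0724, 0.0877]
ee_rot: [[0.0, -0.086, -0.996], [0.0, -0.996, 0.086], [-1.0, -0.0, -0.0]]
wrist_force: [-0.3, -0.3, -1.5]
gripper_width: 0.275
```

Call:
play_rows(
  commands=[
    {"fingers":1,"tx":0,"ty":-0.06,"tz":-0.005,"ax":-0.0136,"ay":0,"az":0},
    {"fingers":1,"tx":0,"ty":-0.12,"tz":-0.011,"ax":-0.0271,"ay":0,"az":0},
    {"fingers":1,"tx":0,"ty":-0.17,"tz":-0.0155,"ax":-0.04,"ay":0,"az":0},
    {"fingers":1,"tx":0,"ty":-0.215,"tz":-0.0195,"ax":-0.0542,"ay":0,"az":0},
    {"fingers":1,"tx":0,"ty":-0.244,"tz":-0.0221,"ax":-0.0542,"ay":0,"az":0},
  ],
)

```text
time_s: 5.5
tcp_pos: [0.4984, 0.1084, 0.0875]
ee_rot: [[0.001, 0.085, -0.996], [0.0, -0.996, -0.085], [-1.0, -0.0, -0.001]]
wrist_force: [0.1, -0.4, -0.9]
gripper_width: 0.277
```

Call:
play_rows(
  commands=[
    {"fingers":1,"tx":0.02,"ty":0,"tz":0,"ax":0,"ay":0,"az":0},
    {"fingers":1,"tx":0.03,"ty":0,"tz":0,"ax":0,"ay":0,"az":0},
    {"fingers":1,"tx":0.04,"ty":0,"tz":0,"ax":0,"ay":0,"az":0},
    {"fingers":1,"tx":0.04,"ty":0,"tz":0,"ax":0,"ay":0,"az":0},
    {"fingers":1,"tx":0.04,"ty":0,"tz":0,"ax":0,"ay":0,"az":0},
  ],
)

```text
time_s: 5.92
tcp_pos: [0.4973, 0.1039, 0.0574]
ee_rot: [[-0.002, 0.079, -0.997], [-0.001, -0.997, -0.079], [-1.0, 0.001, 0.002]]
wrist_force: [-0.3, 0.3, -0.8]
gripper_width: 0.272
```

Run:
```python
from h import *
for k in range(1): 
    p=viewer.capture("top");q=viewer.capture("scene")
pickle.dump((p,q),open("pics/g2.pkl","wb"));s=r.sense();print(np.round(s["tcp_pos"],4),np.round(s["ee_rot"],3).tolist(),np.round(s["wrist_force"],2),np.round(s["moment"],2))
def c(p,X,w,h,k):
    u,v=proj(p,[X])[0].astype(int);I=p["image"][:,:,::-1].copy();u0,v0=max(u-w//2,0),max(v-h//2,0);print(u0,v0)
    return cv2.resize(I[v0:v0+h,u0:u0+w],(w*k,h*k),interpolation=cv2.INTER_NEAREST)
cv2.imwrite("pics/g2.png",np.hstack([c(p,[.58,.09,.04],100,120,4),c(q,[.56,.09,.04],100,120,4)]))
```

```text
[0.4981 0.1043 0.0584] [[0.0, 0.079, -0.997], [0.0, -0.997, -0.079], [-1.0, -0.0, -0.0]] [ 0.15  0.32 -0.88] [-0.01 -0.    0.  ]
240 144
293 202
```

View pics/g2.png

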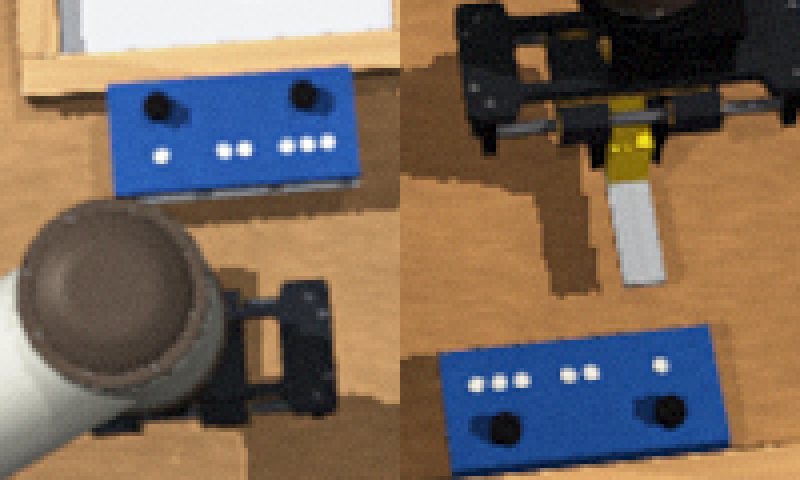

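Run:
```python
from h import *
p,q=pickle.load(open("pics/g2.pkl","rb"))
I=cv2.cvtColor(q["image"],cv2.COLOR_RGB2HSV).astype(int)
m=(I[...,1]<75)&(I[...,2]>100);o=np.zeros(m.shape,np.uint8);o[245:280,335:368]=m[245:280,335:368]
n,l,st,_=cv2.connectedComponentsWithStats(o);i=1+st[1:,4].argmax();print(st[i]);M=(l==i).astype(np.float32)
zb=.0580-.0281+.0
for z in (zb,):
    x,e=fit([(q,M,box(.018,.083,-.012,.012,z,z+.006))],[.5,.104,.08],[.006,.006,.05]);print("scene",x[:2].round(4),np.degrees(x[2]).round(2),e)
bs=filled(mask(q,"blue",(290,275,100,50)));c,e=fit([(q,bs,CL)],[.6165,.0688,.08,.012],[.004,.004,.03,.003]);print("clamp",c.round(4),np.degrees(c[2]),e)
ca,sa=np.cos(c[2]),np.sin(c[2]);t=x[:2]+.083*np.array([np.cos(x[2]),np.sin(x[2])])
d=t-c[:2];print("tip in clamp frame mm",1000*(ca*d[0]+sa*d[1]),1000*(-sa*d[0]+ca*d[1]))
tcp=np.array([.4977,.1041]);d=tcp-c[:2];print("tcp in clamp frame(scene)",1000*(ca*d[0]+sa*d[1]),1000*(-sa*d[0]+ca*d[1]))
```

```text
[345 247  15  27 284]
scene [0.4987 0.1045] 5.15 19.4375
clamp [0.6163 0.0688 0.0806 0.0131] 4.616435737969971 56.5625
tip in clamp frame mm -31.31083724532019 45.78656313830694
tcp in clamp frame(scene) -115.33322347638914 44.7393200325609
```

Call:
play_rows(
  commands=[
    {"fingers":1,"tx":0.012,"ty":0,"tz":0,"ax":0,"ay":0,"az":0},
    {"fingers":1,"tx":0.0253,"ty":0,"tz":0,"ax":0,"ay":0,"az":0},
    {"fingers":1,"tx":0.0253,"ty":0,"tz":-0.01,"ax":0,"ay":0,"az":0},
    {"fingers":1,"tx":0.0253,"ty":0,"tz":-0.02,"ax":0,"ay":0,"az":0},
    {"fingers":1,"tx":0.0253,"ty":0,"tz":-0.03,"ax":0,"ay":0,"az":0},
  ],
)

```text
time_s: 6.43
tcp_pos: [0.5215, 0.107, 0.0391]
ee_rot: [[0.0, 0.081, -0.997], [-0.0, -0.997, -0.081], [-1.0, 0.0, -0.0]]
wrist_force: [0.1, 0.2, -0.3]
gripper_width: 0.272
```

Call:
play_rows(
  commands=[
    {"fingers":1,"tx":0,"ty":0,"tz":-0.006,"ax":0,"ay":0,"az":0},
    {"fingers":1,"tx":0,"ty":0,"tz":-0.012,"ax":0,"ay":0,"az":0},
    {"fingers":1,"tx":0,"ty":0,"tz":-0.018,"ax":0,"ay":0,"az":0},
    {"fingers":1,"tx":0,"ty":0,"tz":-0.024,"ax":0,"ay":0,"az":0},
    {"fingers":1,"tx":0,"ty":0,"tz":-0.03,"ax":0,"ay":0,"az":0},
  ],
)

```text
time_s: 6.85
tcp_pos: [0.5432, 0.1086, 0.0393]
ee_rot: [[0.0, 0.08, -0.997], [0.0, -0.997, -0.08], [-1.0, -0.0, -0.0]]
wrist_force: [0.3, 0.4, -0.5]
gripper_width: 0.275
```

```bash
cat >> h.py <<'E'
def st(n=4):
    # n camera calls (0.05 s each) to let readings average at a standstill
    F=[];P=[]
    for _ in range(n):
        pic=viewer.capture("scene");s=r.sense();F.append(s["wrist_force"]);P.append(s["tcp_pos"])
    c=np.radians(4.6);ex=np.array([np.cos(c),np.sin(c),0]);ey=np.array([-np.sin(c),np.cos(c),0])
    O=np.array([.6163,.0688,0]);p=np.mean(P,0)-O;f=np.mean(F,0)
    print("t",round(s["time_s"],2),"tip mm",np.round([1000*(ex@p)+84,1000*(ey@p),1000*p[2]-28],1),"F along/side/up",np.round([ex@f,ey@f,f[2]],2),"std",np.std(F,0).round(2),"mom",np.round(s["moment"],2),"yaw",np.degrees(np.arctan2(-s["ee_rot"][1][2],-s["ee_rot"][0][2])).round(2));return pic
E
python3 -c "
from h import *
st()"
```

```text
t 7.05 tip mm [14.5 45.7 11.2] F along/side/up [ 0.47  0.14 -1.13] std [0.79 0.57 0.46] mom [-0.03  0.02  0.01] yaw 4.6
```

Call:
play_rows(
  commands=[
    {"fingers":1,"tx":0,"ty":0.0005,"tz":-0.0027,"ax":0,"ay":0,"az":0},
    {"fingers":1,"tx":0,"ty":0.0008,"tz":-0.0053,"ax":0,"ay":0,"az":0},
    {"fingers":1,"tx":0,"ty":0.0008,"tz":-0.008,"ax":0,"ay":0,"az":0},
    {"fingers":1,"tx":0,"ty":0.0008,"tz":-0.01,"ax":0,"ay":0,"az":0},
    {"fingers":1,"tx":0,"ty":0.0008,"tz":-0.01,"ax":0,"ay":0,"az":0},
  ],
)

```text
time_s: 7.47
tcp_pos: [0.5507, 0.1087, 0.0392]
ee_rot: [[0.0, 0.08, -0.997], [0.0, -0.997, -0.08], [-1.0, -0.0, -0.0]]
wrist_force: [0.8, 0.6, -1.3]
gripper_width: 0.275
```

```bash
python3 -c "
from h import *
st()"
```

```text
t 7.67 tip mm [21.4 45.  11.1] F along/side/up [-0.03 -0.37 -1.36] std [0.69 0.2  0.4 ] mom [-0.    0.04  0.04] yaw 4.61
```

Call:
play_rows(
  commands=[
    {"fingers":1,"tx":0,"ty":0,"tz":-0.002,"ax":0,"ay":0,"az":0},
    {"fingers":1,"tx":0,"ty":0,"tz":-0.004,"ax":0,"ay":0,"az":0},
  ],
)

```text
time_s: 7.83
tcp_pos: [0.5533, 0.1089, 0.0392]
ee_rot: [[-0.0, 0.08, -0.997], [-0.0, -0.997, -0.08], [-1.0, 0.0, 0.0]]
wrist_force: [0.2, 0.2, -0.8]
gripper_width: 0.276
```

```bash
python3 -c "
from h import *
st()"
```

```text
t 8.03 tip mm [24.6 45.  11.2] F along/side/up [-0.06 -0.29 -1.09] std [0.45 0.65 0.5 ] mom [-0.04 -0.02 -0.01] yaw 4.6
```

Call:
play_rows(
  commands=[
    {"fingers":1,"tx":0,"ty":0,"tz":-0.0035,"ax":0,"ay":0,"az":0},
    {"fingers":1,"tx":0,"ty":0,"tz":-0.007,"ax":0,"ay":0,"az":0},
    {"fingers":1,"tx":0,"ty":0,"tz":-0.0105,"ax":0,"ay":0,"az":0},
    {"fingers":1,"tx":0,"ty":0,"tz":-0.014,"ax":0,"ay":0,"az":0},
  ],
)

```text
time_s: 8.37
tcp_pos: [0.5622, 0.1085, 0.0385]
ee_rot: [[-0.004, 0.079, -0.997], [-0.002, -0.997, -0.079], [-1.0, 0.002, 0.005]]
wrist_force: [-3.0, -4.0, -0.4]
gripper_width: 0.271
```

```bash
python3 -c "
from h import *
st()"
```

```text
t 8.57 tip mm [34.1 44.2 10.5] F along/side/up [-1.96 -3.98 -1.77] std [0.48 0.59 0.53] mom [-1.31  0.61 -0.29] yaw 4.54
```

Gap 1 pushes back 2 N along the blade and 4 N sideways, which matches the shoe. I'm backing out to check gap 2.

Call:
play_rows(
  commands=[
    {"fingers":1,"tx":0,"ty":0,"tz":0.012,"ax":0,"ay":0,"az":0},
    {"fingers":1,"tx":0,"ty":0,"tz":0.026,"ax":0,"ay":0,"az":0},
    {"fingers":1,"tx":0,"ty":0,"tz":0.042,"ax":0,"ay":0,"az":0},
    {"fingers":1,"tx":0,"ty":0,"tz":0.058,"ax":0,"ay":0,"az":0},
    {"fingers":1,"tx":0,"ty":0,"tz":0.07,"ax":0,"ay":0,"az":0},
  ],
)

```text
time_s: 8.98
tcp_pos: [0.5116, 0.1066, 0.04]
ee_rot: [[0.004, 0.082, -0.997], [0.002, -0.997, -0.082], [-1.0, -0.002, -0.004]]
wrist_force: [-0.0, 0.4, -0.6]
gripper_width: 0.273
```

Call:
play_rows(
  commands=[
    {"fingers":1,"tx":0,"ty":0.015,"tz":0,"ax":0,"ay":0,"az":0},
    {"fingers":1,"tx":0,"ty":0.035,"tz":0,"ax":0,"ay":0,"az":0},
    {"fingers":1,"tx":0,"ty":0.05,"tz":0,"ax":0,"ay":0,"az":0},
    {"fingers":1,"tx":0,"ty":0.06,"tz":0,"ax":0,"ay":0,"az":0},
    {"fingers":1,"tx":0,"ty":0.06,"tz":0,"ax":0,"ay":0,"az":0},
  ],
)

```text
time_s: 9.4
tcp_pos: [0.5155, 0.0595, 0.0393]
ee_rot: [[0.001, 0.079, -0.997], [0.0, -0.997, -0.079], [-1.0, -0.0, -0.001]]
wrist_force: [-0.5, -0.0, -0.7]
gripper_width: 0.272
```

Run:
```python
from h import *
q=st(3)
I=cv2.cvtColor(q["image"],cv2.COLOR_RGB2HSV).astype(int)
m=(I[...,1]<75)&(I[...,2]>100)
s=r.sense();g=np.array([*(s["tcp_pos"][:2]+.001),.08]);z=s["tcp_pos"][2]-.0281
pr=hullmask(q,place(box(.018,.083,-.012,.012,z,z+.006),g));pr=cv2.dilate(pr,np.ones((9,9)))>0
o=(m&pr).astype(np.uint8);n,l,s2,_=cv2.connectedComponentsWithStats(o);i=1+s2[1:,4].argmax();print(s2[i])
x,e=fit([(q,(l==i).astype(np.float32),box(.018,.083,-.012,.012,z,z+.006))],g,[.004,.004,.04])
c=np.array([.6163,.0688]);a=np.radians(4.6);t=x[:2]+.083*np.array([np.cos(x[2]),np.sin(x[2])])-c
print("image tip",1000*(np.cos(a)*t[0]+np.sin(a)*t[1]),1000*(np.cos(a)*t[1]-np.sin(a)*t[0]),np.degrees(x[2]),e)
```

```text
t 9.55 tip mm [-17.1  -0.3  11.3] F along/side/up [-0.05 -0.02 -0.95] std [0.39 0.02 0.38] mom [ 0.04 -0.02 -0.04] yaw 4.59
[326 258  15  27 290]
image tip -17.649726375945168 0.5728530370973604 5.277889511948297 19.4375
```

Call:
play_rows(
  commands=[
    {"fingers":1,"tx":0,"ty":0,"tz":-0.013,"ax":0,"ay":0,"az":0},
    {"fingers":1,"tx":0,"ty":0,"tz":-0.022,"ax":0,"ay":0,"az":0},
    {"fingers":1,"tx":0,"ty":0,"tz":-0.03,"ax":0,"ay":0,"az":0},
    {"fingers":1,"tx":0,"ty":0,"tz":-0.037,"ax":0,"ay":0,"az":0},
    {"fingers":1,"tx":0,"ty":0,"tz":-0.042,"ax":0,"ay":0,"az":0},
  ],
)

```text
time_s: 9.97
tcp_pos: [0.5474, 0.0635, 0.039]
ee_rot: [[0.0, 0.081, -0.997], [0.0, -0.997, -0.081], [-1.0, -0.0, -0.0]]
wrist_force: [-0.1, 0.6, -1.0]
gripper_width: 0.279
```

Call:
play_rows(
  commands=[
    {"fingers":1,"tx":0,"ty":0,"tz":-0.0025,"ax":0,"ay":0,"az":0},
    {"fingers":1,"tx":0,"ty":0,"tz":-0.005,"ax":0,"ay":0,"az":0},
    {"fingers":1,"tx":0,"ty":0,"tz":-0.0075,"ax":0,"ay":0,"az":0},
    {"fingers":1,"tx":0,"ty":0,"tz":-0.009,"ax":0,"ay":0,"az":0},
  ],
)

```text
time_s: 10.3
tcp_pos: [0.5515, 0.0633, 0.0387]
ee_rot: [[-0.004, 0.08, -0.997], [-0.001, -0.997, -0.08], [-1.0, 0.001, 0.004]]
wrist_force: [-4.5, -0.1, 0.6]
gripper_width: 0.271
```

```bash
python3 -c "
from h import *
st()"
```

```text
t 10.5 tip mm [19.1 -0.3 10.8] F along/side/up [-3.96  1.01  0.82] std [0.41 0.35 0.62] mom [0.08 1.41 0.02] yaw 4.59
```

Gap 2 stops the blade at about 19 mm with a 4 N push straight back, so it is the tight one. I'm backing off at once and going to gap 3.

Call:
play_rows(
  commands=[
    {"fingers":1,"tx":0,"ty":0,"tz":0.012,"ax":0,"ay":0,"az":0},
    {"fingers":1,"tx":0,"ty":0,"tz":0.024,"ax":0,"ay":0,"az":0},
    {"fingers":1,"tx":0,"ty":0,"tz":0.038,"ax":0,"ay":0,"az":0},
    {"fingers":1,"tx":0,"ty":0,"tz":0.051,"ax":0,"ay":0,"az":0},
    {"fingers":1,"tx":0,"ty":0,"tz":0.051,"ax":0,"ay":0,"az":0},
  ],
)

```text
time_s: 10.92
tcp_pos: [0.5131, 0.0603, 0.0394]
ee_rot: [[-0.001, 0.08, -0.997], [0.0, -0.997, -0.08], [-1.0, -0.0, 0.001]]
wrist_force: [0.3, 0.2, -1.1]
gripper_width: 0.273
```

Call:
play_rows(
  commands=[
    {"fingers":1,"tx":0,"ty":0.015,"tz":0,"ax":0,"ay":0,"az":0},
    {"fingers":1,"tx":0,"ty":0.035,"tz":0,"ax":0,"ay":0,"az":0},
    {"fingers":1,"tx":0,"ty":0.05,"tz":0,"ax":0,"ay":0,"az":0},
    {"fingers":1,"tx":0,"ty":0.06,"tz":0,"ax":0,"ay":0,"az":0},
    {"fingers":1,"tx":0,"ty":0.06,"tz":0,"ax":0,"ay":0,"az":0},
  ],
)

```text
time_s: 11.33
tcp_pos: [0.519, 0.0143, 0.0392]
ee_rot: [[0.0, 0.078, -0.997], [0.0, -0.997, -0.078], [-1.0, 0.0, -0.0]]
wrist_force: [0.6, 0.2, -0.3]
gripper_width: 0.272
```

```bash
python3 -c "
from h import *
st()"
```

```text
t 11.53 tip mm [-17.3 -45.3  11.2] F along/side/up [ 0.16 -0.09 -1.05] std [0.66 0.36 0.58] mom [-0.11  0.    0.03] yaw 4.62
```

Call:
play_rows(
  commands=[
    {"fingers":1,"tx":0,"ty":0,"tz":-0.013,"ax":0,"ay":0,"az":0},
    {"fingers":1,"tx":0,"ty":0,"tz":-0.022,"ax":0,"ay":0,"az":0},
    {"fingers":1,"tx":0,"ty":0,"tz":-0.03,"ax":0,"ay":0,"az":0},
    {"fingers":1,"tx":0,"ty":0,"tz":-0.037,"ax":0,"ay":0,"az":0},
    {"fingers":1,"tx":0,"ty":0,"tz":-0.042,"ax":0,"ay":0,"az":0},
  ],
)

```text
time_s: 11.95
tcp_pos: [0.5511, 0.0186, 0.0391]
ee_rot: [[0.0, 0.081, -0.997], [0.0, -0.997, -0.081], [-1.0, -0.0, -0.0]]
wrist_force: [-0.5, -0.4, -0.9]
gripper_width: 0.272
```

Call:
play_rows(
  commands=[
    {"fingers":1,"tx":0,"ty":0,"tz":-0.0025,"ax":0,"ay":0,"az":0},
    {"fingers":1,"tx":0,"ty":0,"tz":-0.005,"ax":0,"ay":0,"az":0},
    {"fingers":1,"tx":0,"ty":0,"tz":-0.0075,"ax":0,"ay":0,"az":0},
    {"fingers":1,"tx":0,"ty":0,"tz":-0.01,"ax":0,"ay":0,"az":0},
  ],
)

```text
time_s: 12.28
tcp_pos: [0.5575, 0.0189, 0.0392]
ee_rot: [[-0.0, 0.08, -0.997], [-0.0, -0.997, -0.08], [-1.0, 0.0, 0.0]]
wrist_force: [-0.5, -0.1, -0.8]
gripper_width: 0.269
```

```bash
python3 -c "
from h import *
st()"
```

```text
t 12.48 tip mm [ 21.5 -45.   11.2] F along/side/up [ 0.11  0.07 -0.73] std [0.22 0.28 0.62] mom [-0.08  0.02 -0.03] yaw 4.6
```

Call:
play_rows(
  commands=[
    {"fingers":1,"tx":0,"ty":0,"tz":-0.0025,"ax":0,"ay":0,"az":0},
    {"fingers":1,"tx":0,"ty":0,"tz":-0.005,"ax":0,"ay":0,"az":0},
  ],
)

```text
time_s: 12.65
tcp_pos: [0.5613, 0.0192, 0.0393]
ee_rot: [[-0.0, 0.08, -0.997], [-0.0, -0.997, -0.08], [-1.0, 0.0, 0.0]]
wrist_force: [-0.2, 0.4, -0.2]
gripper_width: 0.272
```

Call:
play_rows(
  commands=[
    {"fingers":1,"tx":0,"ty":0,"tz":-0.004,"ax":0,"ay":0,"az":0},
    {"fingers":1,"tx":0,"ty":0,"tz":-0.008,"ax":0,"ay":0,"az":0},
    {"fingers":1,"tx":0,"ty":0,"tz":-0.012,"ax":0,"ay":0,"az":0},
    {"fingers":1,"tx":0,"ty":0,"tz":-0.016,"ax":0,"ay":0,"az":0},
  ],
)

```text
time_s: 12.98
tcp_pos: [0.5736, 0.0202, 0.0392]
ee_rot: [[0.0, 0.08, -0.997], [0.0, -0.997, -0.08], [-1.0, -0.0, -0.0]]
wrist_force: [0.2, -0.4, -0.5]
gripper_width: 0.278
```

```bash
python3 -c "
from h import *
st()"
```

```text
t 13.18 tip mm [ 37.7 -45.   11.1] F along/side/up [ 0.25  0.13 -0.77] std [0.48 0.19 0.4 ] mom [-0.05  0.02  0.02] yaw 4.6
```

Gap 3 is free at 38 mm in, so it is slack and gap 1 is the right one. I'm returning there.

Call:
play_rows(
  commands=[
    {"fingers":1,"tx":0,"ty":0,"tz":0.012,"ax":0,"ay":0,"az":0},
    {"fingers":1,"tx":0,"ty":0,"tz":0.03,"ax":0,"ay":0,"az":0},
    {"fingers":1,"tx":0,"ty":0,"tz":0.05,"ax":0,"ay":0,"az":0},
    {"fingers":1,"tx":0,"ty":0,"tz":0.07,"ax":0,"ay":0,"az":0},
    {"fingers":1,"tx":0,"ty":0,"tz":0.0733,"ax":0,"ay":0,"az":0},
  ],
)

```text
time_s: 13.6
tcp_pos: [0.5146, 0.015, 0.0389]
ee_rot: [[-0.004, 0.08, -0.997], [-0.001, -0.997, -0.08], [-1.0, 0.0, 0.004]]
wrist_force: [-0.1, 1.1, -1.2]
gripper_width: 0.27
```

Call:
play_rows(
  commands=[
    {"fingers":1,"tx":0,"ty":-0.025,"tz":0,"ax":0,"ay":0,"az":0},
    {"fingers":1,"tx":0,"ty":-0.06,"tz":0,"ax":0,"ay":0,"az":0},
    {"fingers":1,"tx":0,"ty":-0.095,"tz":0,"ax":0,"ay":0,"az":0},
    {"fingers":1,"tx":0,"ty":-0.12,"tz":0,"ax":0,"ay":0,"az":0},
    {"fingers":1,"tx":0,"ty":-0.12,"tz":0,"ax":0,"ay":0,"az":0},
  ],
)

```text
time_s: 14.02
tcp_pos: [0.5119, 0.1085, 0.0396]
ee_rot: [[0.002, 0.084, -0.996], [0.001, -0.996, -0.084], [-1.0, -0.001, -0.002]]
wrist_force: [-0.0, -0.3, -0.5]
gripper_width: 0.271
```

```bash
python3 -c "
from h import *
st()"
```

```text
t 14.22 tip mm [-17.9  45.3  11.2] F along/side/up [-0.11 -0.59 -0.7 ] std [0.51 0.31 0.38] mom [-0.03 -0.01  0.02] yaw 4.58
```

Call:
play_rows(
  commands=[
    {"fingers":1,"tx":0,"ty":0,"tz":-0.013,"ax":0,"ay":0,"az":0},
    {"fingers":1,"tx":0,"ty":0,"tz":-0.022,"ax":0,"ay":0,"az":0},
    {"fingers":1,"tx":0,"ty":0,"tz":-0.03,"ax":0,"ay":0,"az":0},
    {"fingers":1,"tx":0,"ty":0,"tz":-0.039,"ax":0,"ay":0,"az":0},
    {"fingers":1,"tx":0,"ty":0.0004,"tz":-0.047,"ax":0,"ay":0,"az":0},
  ],
)

```text
time_s: 14.63
tcp_pos: [0.5474, 0.1078, 0.0391]
ee_rot: [[0.0, 0.08, -0.997], [0.0, -0.997, -0.08], [-1.0, -0.0, -0.0]]
wrist_force: [0.7, 0.2, -0.7]
gripper_width: 0.274
```

Call:
play_rows(
  commands=[
    {"fingers":1,"tx":0,"ty":0,"tz":-0.004,"ax":0,"ay":0,"az":0},
    {"fingers":1,"tx":0,"ty":0,"tz":-0.008,"ax":0,"ay":0,"az":0},
    {"fingers":1,"tx":0,"ty":0,"tz":-0.012,"ax":0,"ay":0,"az":0},
    {"fingers":1,"tx":0,"ty":0,"tz":-0.016,"ax":0,"ay":0,"az":0},
    {"fingers":1,"tx":0,"ty":0,"tz":-0.02,"ax":0,"ay":0,"az":0},
  ],
)

```text
time_s: 15.05
tcp_pos: [0.5601, 0.1084, 0.0387]
ee_rot: [[-0.003, 0.079, -0.997], [-0.001, -0.997, -0.079], [-1.0, 0.001, 0.004]]
wrist_force: [-2.9, -2.2, -1.3]
gripper_width: 0.274
```

Call:
play_rows(
  commands=[
    {"fingers":1,"tx":0,"ty":0,"tz":-0.004,"ax":0,"ay":0,"az":0},
    {"fingers":1,"tx":0,"ty":0,"tz":-0.008,"ax":0,"ay":0,"az":0},
    {"fingers":1,"tx":0,"ty":0,"tz":-0.012,"ax":0,"ay":0,"az":0},
    {"fingers":1,"tx":0,"ty":0,"tz":-0.016,"ax":0,"ay":0,"az":0},
  ],
)

```text
time_s: 15.38
tcp_pos: [0.5708, 0.1086, 0.0382]
ee_rot: [[-0.007, 0.079, -0.997], [-0.003, -0.997, -0.079], [-1.0, 0.002, 0.007]]
wrist_force: [-5.5, -3.4, -0.1]
gripper_width: 0.274
```

```bash
python3 -c "
from h import *
st()"
```

```text
t 15.58 tip mm [42.6 43.5 10.2] F along/side/up [-2.73 -3.99 -1.63] std [0.44 0.55 0.54] mom [-1.47  0.91 -0.36] yaw 4.51
```

Call:
play_rows(
  commands=[
    {"fingers":1,"tx":0,"ty":0,"tz":-0.003,"ax":0,"ay":0,"az":0},
    {"fingers":1,"tx":0,"ty":0,"tz":-0.006,"ax":0,"ay":0,"az":0},
    {"fingers":1,"tx":0,"ty":0,"tz":-0.009,"ax":0,"ay":0,"az":0},
    {"fingers":1,"tx":0,"ty":0,"tz":-0.012,"ax":0,"ay":0,"az":0},
  ],
)

```text
time_s: 15.92
tcp_pos: [0.58, 0.1095, 0.0382]
ee_rot: [[-0.006, 0.079, -0.997], [-0.002, -0.997, -0.079], [-1.0, 0.002, 0.006]]
wrist_force: [-4.4, -5.4, -1.1]
gripper_width: 0.273
```

Run:
```python
from h import *
q=st()
pickle.dump(q,open("pics/g3.pkl","wb"))
u,v=proj(q,[[.6,.11,.03]])[0].astype(int);cv2.imwrite("pics/g3.png",cv2.resize(q["image"][v-40:v+40,u-50:u+50,::-1],None,fx=6,fy=6,interpolation=cv2.INTER_NEAREST))
```

```text
t 16.12 tip mm [51.6 43.5 10.3] F along/side/up [-3.53 -4.03 -1.59] std [0.65 0.28 0.3 ] mom [-1.56  0.96 -0.33] yaw 4.52
```

View pics/g3.png

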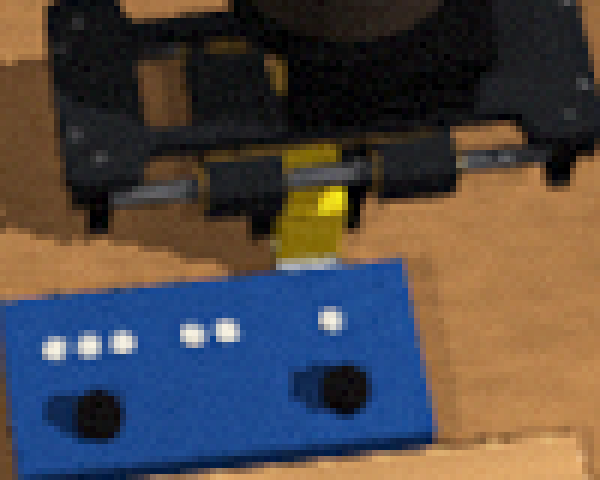

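Call:
play_rows(
  commands=[
    {"fingers":1,"tx":0,"ty":0,"tz":-0.0015,"ax":0,"ay":0,"az":0},
    {"fingers":1,"tx":0,"ty":0,"tz":-0.003,"ax":0,"ay":0,"az":0},
    {"fingers":1,"tx":0,"ty":0,"tz":-0.003,"ax":0,"ay":0,"az":0},
  ],
)

```text
time_s: 16.37
tcp_pos: [0.5824, 0.1097, 0.0383]
ee_rot: [[-0.005, 0.079, -0.997], [-0.002, -0.997, -0.079], [-1.0, 0.002, 0.006]]
wrist_force: [-3.5, -5.3, -0.9]
gripper_width: 0.272
```

```bash
python3 -c "
from h import *
st()"
```

```text
t 16.57 tip mm [53.5 43.4 10.3] F along/side/up [-4.13 -3.79 -0.91] std [0.36 0.41 0.49] mom [-1.47  1.15 -0.32] yaw 4.52
```

Call:
play_rows(
  commands=[
    {"fingers":1,"tx":0.0008,"ty":0.0005,"tz":-0.001,"ax":0,"ay":0,"az":0},
    {"fingers":1,"tx":0.0016,"ty":0.001,"tz":-0.0013,"ax":0,"ay":0,"az":0},
    {"fingers":1,"tx":0.0024,"ty":0.001,"tz":-0.0013,"ax":0,"ay":0,"az":0},
  ],
)

```text
time_s: 16.82
tcp_pos: [0.5838, 0.1095, 0.037]
ee_rot: [[-0.004, 0.08, -0.997], [-0.002, -0.997, -0.08], [-1.0, 0.001, 0.004]]
wrist_force: [-4.9, -3.0, 2.1]
gripper_width: 0.272
```

```bash
python3 -c "
from h import *
st()"
```

```text
t 17.02 tip mm [54.9 43.2  9.1] F along/side/up [-5.27 -2.91  1.6 ] std [0.4  0.63 0.16] mom [-1.01  1.34 -0.26] yaw 4.57
```

Call:
play_rows(
  commands=[
    {"fingers":1,"tx":0.0006,"ty":0.0007,"tz":0,"ax":0,"ay":0,"az":0},
    {"fingers":1,"tx":0.0013,"ty":0.0012,"tz":0,"ax":0,"ay":0,"az":0},
    {"fingers":1,"tx":0.0013,"ty":0.0012,"tz":0,"ax":0,"ay":0,"az":0},
  ],
)

```text
time_s: 17.27
tcp_pos: [0.584, 0.1093, 0.0365]
ee_rot: [[-0.003, 0.08, -0.997], [-0.001, -0.997, -0.08], [-1.0, 0.0, 0.003]]
wrist_force: [-6.3, -0.8, 2.1]
gripper_width: 0.269
```

```bash
python3 -c "
from h import *
st()"
```

```text
t 17.47 tip mm [55.1 43.   8.5] F along/side/up [-6.96 -0.1   3.2 ] std [0.27 0.27 0.62] mom [-0.28  1.72 -0.05] yaw 4.61
```

Call:
play_rows(
  commands=[
    {"fingers":0,"tx":0,"ty":0,"tz":0,"ax":0,"ay":0,"az":0},
    {"fingers":0,"tx":0,"ty":0,"tz":0,"ax":0,"ay":0,"az":0},
    {"fingers":0,"tx":0,"ty":0,"tz":0,"ax":0,"ay":0,"az":0},
    {"fingers":0,"tx":0,"ty":0,"tz":0,"ax":0,"ay":0,"az":0},
    {"fingers":0,"tx":0,"ty":0,"tz":0,"ax":0,"ay":0,"az":0},
  ],
)

```text
time_s: 17.88
tcp_pos: [0.5863, 0.1099, 0.0366]
ee_rot: [[0.001, 0.081, -0.997], [0.001, -0.997, -0.081], [-1.0, -0.0, -0.001]]
wrist_force: [0.6, 0.1, -0.8]
gripper_width: 0.482
```

Call:
play_rows(
  commands=[
    {"fingers":0,"tx":0,"ty":0,"tz":0,"ax":0,"ay":0,"az":0},
    {"fingers":0,"tx":-0.01,"ty":0,"tz":0,"ax":0,"ay":0,"az":0},
    {"fingers":0,"tx":-0.03,"ty":0,"tz":0,"ax":0,"ay":0,"az":0},
    {"fingers":0,"tx":-0.06,"ty":0,"tz":0,"ax":0,"ay":0,"az":0},
    {"fingers":0,"tx":-0.1,"ty":0,"tz":0,"ax":0,"ay":0,"az":0},
  ],
)

```text
time_s: 18.3
tcp_pos: [0.5843, 0.109, 0.1108]
ee_rot: [[-0.004, 0.08, -0.997], [-0.002, -0.997, -0.08], [-1.0, 0.001, 0.004]]
wrist_force: [0.2, -0.4, 0.1]
gripper_width: 0.502
```

Call:
play_rows(
  commands=[
    {"fingers":0,"tx":-0.05,"ty":0,"tz":0.03,"ax":0,"ay":0,"az":0},
    {"fingers":0,"tx":-0.1,"ty":0,"tz":0.08,"ax":0,"ay":0,"az":0},
    {"fingers":0,"tx":-0.13,"ty":0,"tz":0.13,"ax":0,"ay":0,"az":0},
    {"fingers":0,"tx":-0.13,"ty":0,"tz":0.18,"ax":0,"ay":0,"az":0},
    {"fingers":0,"tx":-0.13,"ty":0,"tz":0.2,"ax":0,"ay":0,"az":0},
  ],
)

```text
time_s: 18.72
tcp_pos: [0.4339, 0.097, 0.2115]
ee_rot: [[0.004, 0.08, -0.997], [0.003, -0.997, -0.08], [-1.0, -0.002, -0.004]]
wrist_force: [-0.6, -0.2, -0.6]
gripper_width: 0.5
```

Run:
```python
from h import *
st(2);q=viewer.capture("scene");p=viewer.capture("top");o=[]
for n in (q,p):
    u,v=proj(n,[[.6,.11,.03]])[0].astype(int);o.append(cv2.resize(n["image"][v-40:v+40,u-40:u+40,::-1],None,fx=5,fy=5,interpolation=cv2.INTER_NEAREST))
cv2.imwrite("pics/g4.png",np.hstack(o))
I=cv2.cvtColor(q["image"],cv2.COLOR_RGB2HSV).astype(int);m=(I[...,0]>22)&(I[...,0]<38)&(I[...,1]>165)
u,v=proj(q,[[.575,.11,.03]])[0].astype(int);M=np.zeros(m.shape,np.uint8);M[v-18:v+18,u-18:u+18]=m[v-18:v+18,u-18:u+18]
n,l,s2,_=cv2.connectedComponentsWithStats(M);i=1+s2[1:,4].argmax();M=(l==i).astype(np.float32)
for B in (box(-.018,.018,-.012,.012,.008,.054),):
    x,e=fit([(q,M,B)],[.584,.111,.08],[.004,.004,.05]);a=np.radians(4.6);t=x[:2]+.083*np.array([np.cos(x[2]),np.sin(x[2])])-[.6163,.0688]
    print("tip",1000*(np.cos(a)*t[0]+np.sin(a)*t[1]),1000*(np.cos(a)*t[1]-np.sin(a)*t[0]),np.degrees(x[2]),e,M.sum())
```

```text
t 18.82 tip mm [-97.9  42.2 182.7] F along/side/up [-2.08  0.48 -0.48] std [2.1  0.15 0.82] mom [-0.02 -0.08 -0.05] yaw 4.68
tip 52.237740587160616 35.8504252732395 -1.234455562467457 45.5625 245.0
```

View pics/g4.png

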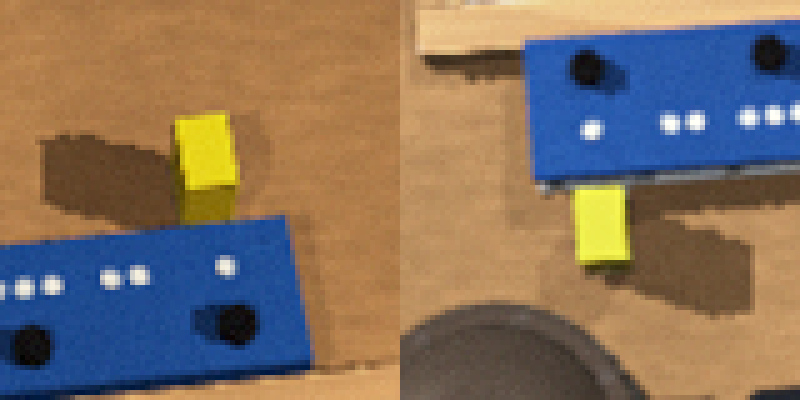

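Run:
```python
from h import *
from scipy.spatial.transform import Rotation as Ro
q=viewer.capture("scene");p=viewer.capture("top")
a=np.radians(4.6)
def ym(n,bright=0):
    I=cv2.cvtColor(n["image"],cv2.COLOR_RGB2HSV).astype(int);m=(I[...,0]>20)&(I[...,0]<40)&(I[...,1]>150)&(I[...,2]>bright)
    u,v=proj(n,[[.575,.112,.035]])[0].astype(int);M=np.zeros(m.shape,np.uint8);M[v-20:v+20,u-15:u+15]=m[v-20:v+20,u-15:u+15]
    l,s=cv2.connectedComponentsWithStats(M)[1:3];i=1+s[1:,4].argmax();return (l==i).astype(np.float32)
H=box(-.018,.018,-.012,.012,0,.046)
for name,cams in (("scene",[q]),("top",[p]),("both",[q,p])):
    O=np.array([.6163,.0688]) if name=="scene" else np.array([.6175,.0692]) if name=="top" else np.array([.617,.069])
    occ=[hullmask(n,place(box(0,.07,-.076,.076,0,.036),[*O,a])) for n in cams];ms=[ym(n) for n in cams]
    def f(x):
        R=Ro.from_euler("zyx",[x[2],x[3],0]).as_matrix();X=H@R.T+[x[0],x[1],.008]
        return sum(np.abs(hullmask(n,X)*(1-o)-m).sum() for n,o,m in zip(cams,occ,ms))
    b=min((minimize(f,[.588,.112,y,t],method="Nelder-Mead",options=dict(initial_simplex=np.array([.588,.112,y,t])+np.vstack([np.zeros(4),np.diag([.005,.005,.06,.08])]),xatol=1e-5,fatol=.05)) for y,t in((.08,0),(.05,-.05))),key=lambda o:o.fun)
    x=b.x;t=x[:2]+.083*np.array([np.cos(x[2]),np.sin(x[2])])-O
    print(name,"tip",np.round([1000*(np.cos(a)*t[0]+np.sin(a)*t[1]),1000*(np.cos(a)*t[1]-np.sin(a)*t[0])],1),"yaw",np.degrees(x[2]).round(1),"pitch rad",x[3].round(3),"err",b.fun.round(1),[int(m.sum()) for m in ms])
for k in ("paint_pot","jar"): pass
```

```text
scene tip [55.7 41.6] yaw 2.9 pitch rad -0.004 err 18.8 [261]
top tip [58.2 40.4] yaw 2.0 pitch rad 0.079 err 11.5 [174]
both tip [59.1 40.7] yaw 2.5 pitch rad -0.109 err 38.1 [261, 174]
```

Run:
```python
from h import *
from scipy.spatial.transform import Rotation as Ro
q=viewer.capture("scene");p=viewer.capture("top");a=np.radians(4.6)
def ym(n):
    I=cv2.cvtColor(n["image"],cv2.COLOR_RGB2HSV).astype(int);m=(I[...,0]>20)&(I[...,0]<40)&(I[...,1]>150)
    u,v=proj(n,[[.575,.112,.035]])[0].astype(int);M=np.zeros(m.shape,np.uint8);M[v-20:v+20,u-15:u+15]=m[v-20:v+20,u-15:u+15]
    l,s=cv2.connectedComponentsWithStats(M)[1:3];return (l==1+s[1:,4].argmax()).astype(np.float32)
H=box(-.018,.018,-.012,.012,0,.046)
C=[(q,np.array([.6163,.0688])),(p,np.array([.6177,.0693]))]
D=[(n,O,1-hullmask(n,place(box(0,.07,-.076,.076,0,.036),[*O,a])),ym(n)) for n,O in C]
for pitch in (-.15,-.1,-.05,0,.05):
    def f(x):   # x: blade origin in clamp frame, yaw rel
        X=(H-[.083,0,0])@Ro.from_euler("zyx",[x[2],pitch,0]).as_matrix().T+[x[0],x[1],.008+ (0.004 if pitch<-.06 else 0)]  # about tip
        return sum(np.abs(hullmask(n,place(X,[*O,a]))*o-m).sum() for n,O,o,m in D)
    b=minimize(f,[.055,.043,0],method="Nelder-Mead",options=dict(initial_simplex=np.array([.055,.043,0])+np.vstack([np.zeros(3),np.diag([.004,.004,.05])]),xatol=1e-5,fatol=.05))
    print(pitch,np.round(b.x[:2]*1000,1),np.degrees(b.x[2]).round(1),b.fun.round(1))
```

```text
-0.15 [59.3 41.9] -1.9 57.1
-0.1 [58.4 43.4] -0.8 45.7
-0.05 [56.6 40.8] -2.5 47.9
0 [57.1 43.7] -0.2 46.9
0.05 [56.6 42.7] -0.6 43.5
```

```bash
python3 -c "
from station import job,r
print(job.finish_job(), r.sense()['time_s'])"
```

```text
the job is handed in; nothing more can be done
the job is handed in; nothing more can be done
```

I left the yellow blade let go and home in the one-dot gap, the one that drags, and handed the job in with about 19 s of the 61 s used. No verdict was reported.

| Gap | How far in (mm) | What I felt | Reading |
|---|---|---|---|
| One-dot | 34 | 2 N back along the blade, 4 N towards the clamp's −y | Right gap (shoe) |
| Two-dot | about 19 | About 4 N straight back, 1 N sideways; backed off in the next move | Tight |
| Three-dot | 38 | Under 0.3 N along and sideways | Slack |

- **Seating:** back in the one-dot gap, I pushed the blade in until the tip read about 55 mm. The along force rose to 7 N. The side force then fell to about 0, so the blade had settled on the −y wall. I lowered it to about floor height, opened the fingers and moved the arm clear.
- **Depth and position:** after release the scene camera put the tip at about 55.7 mm inside and 3.4 mm to the −y side of the gap's middle, upright (pitch about 0). The overhead camera and the combined fits gave tips of 57–59 mm, a little deeper than the gap, so they are off by a few millimetres.
- **Upright check is weak:** the fits using the overhead camera could not pin down tilt to within 0.1 rad. Uprightness rests on the scene-camera fit and the last picture.
- **Bystanders:** I did not re-measure them at the end. The arm met no unexpected force on the way.

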